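# Skewer the pastry rings and hang them over the pan

### The arm

A 6-joint arm with a two-finger parallel gripper is mounted at the origin on the work surface. World frame = base frame: x ahead of the robot, y to its left, z up, the work surface at z = 0. Lengths are in m, angles in rad, forces in N, time in s.
With the tool pointing down it reaches from about 0.35 to 0.975 m from the base axis. Payload 4.9 kg.
Tool frame: the origin (TCP) lies at the very end of the fingers, on their centre line; the grasp point (between the pads) lies 19 mm behind it; z points along the fingers, y is the line along which they close (so a half turn about z gives the same grasp; the last joint's range is limited). The gripper opens to 85 mm and grips with 20 to 120 N. Pads are 22 mm wide; open, the fingers measure 114 mm over their backs; the gripper's body (76 mm by 85 mm) begins 54 mm behind the grasp point. The pads swing forward as they close: fully open they stand 13 mm farther back than shut.
Start: joints at [1.077, 0.053, 1.613, -0, 1.476, -0.119], TCP at [0.229, 0.582, 0.231] pointing down, gripper open.
Joint ranges: [-3.01, 3.01], [-1.01, 2.22], [0.06, 2.58], [-1.02, 4.17], [0.09, 2.62], [-3.14, 3.14]. Speed limits (rad/s): [2.57, 2.57, 3.14, 3.14, 3.14, 3.14].

### API

Orientations are given as a unit quaternion [w, x, y, z].
In Python, from plant import state, optics, ticket, nets gives the robot as it stands. The module is installed in compiled form; this text tells all that it offers.
- The arm moves only by the shell command python3 -m inch 'ROWS' [OPENING]. ROWS is JSON, a list of rows, each an object of numbers: "dx", "dy", "dz": the shift along the tool's x, y, z as a fraction of full scale; "rx", "ry", "rz": the turn, a rotation vector about the tool's x, y, z as a fraction of full scale. In form: [{"dx": .., "dy": .., "dz": .., "rx": .., "ry": .., "rz": ..}, ...]. A call has 1 to 5 rows; each row is the pose to reach, as a shift and turn from the pose commanded when the call began, along the tool's axes at that moment; what a row does not reach only later rows make up. Full scale, the value 1, is 0.8 m for a shift and 1.5 rad for a turn. A row lasts 1/10 s, in which the tool goes at most 50 mm and 8.59 degrees, less where a joint would pass 70% of its speed; a pose out of reach is approached as far as the arm can. A call with a number of a shift or a turn outside -1 to 1 is refused whole. A call with a gripper value outside its range is refused whole. OPENING is the opening, from -1 (shut) to 1 (fully open), set as the call begins (- or left out, the last holds). The fingers move at their own pace and stop on an object; the grip force is fixed at half the most. Time passes only in rows, so rows that repeat a pose let the fingers close. It gives the time, the measured TCP pose, the force, the opening and the grip force at its end, in the units of the state.
- state(): the state, without advancing time (a new reading comes with each control period).
- optics.grab_frame(name): name is "scene" or "top" or "wrist"; returns the picture (384x512x3 uint8, red, green, blue); there is no depth.
- optics.camera_info(name): a dict with "fx", "fy", "cx", "cy" (pixels), "k1" (the pictures are not rectified: a ray, as slopes to the right and down, at radius r is drawn at 1 + k1 r^2 times it, then the intrinsics apply), "R" (3x3) and "t" (3): a world point X has camera coordinates R X + t. Camera axes: x right, y down, z forward; pixel columns grow to the right and rows downward; lengths in m; the calibration is good to about 2 mm. A picture is of the moment at which its call begins: read the wrist's pose just before it. camera_info takes no time and is no camera call; for the wrist camera it gives the pose at the moment of the call.
- ticket.job_done(): hands the job in; it is judged then, once.
Trained networks look in the newest picture that a camera, given by its name, has taken for a name from the list of things; names that differ only in an ending like _2 or _b are one class to them, and where a whole thing is asked for, a point or a joint stands for the part that bears it (a point fixed in the world has none). Each returns a list of dicts, best first, with "confidence" (0 to 1); they miss things now and then, are a little off and sometimes report something else, mostly with a low value. They report only what shows in the picture. A call takes as long as a camera call. They do not tell look-alikes from the thing itself.
- nets.boxes_of(camera, name): "bbox" ([centre column, centre row, width, height] in pixels, round what is visible of it).
- nets.outline_of(camera, name): "pixels" (384x512 bool, what is visible of it) and "bbox" ([centre column, centre row, width, height] in pixels, round what is visible of it).
The state is a dict: "time": time; "joint_pos": joint angles; "joint_vel": joint speeds; "joint_efforts": joint torques, N m; "tool_pos": TCP position; "tool_rot": TCP orientation; "contact_force": force on the tool from outside, world axes, zero at the start; "ft_torque": the same for the moment, N m; "gripper_width": opening from 0.0 (shut) to 1.0 (fully open); "grasp_force": force on a finger pad.
Only numpy, scipy, OpenCV 4.12 (cv2) and the standard library are available. Lean on these libraries where they do the work, as an engineer would, in place of code of your own. Each camera call takes 0.05 s, during which the arm holds its last target. There are 200 camera calls.

### The job

Pick up the skewer by its wooden handle, run it through both round pastry rings that stand on edge in one of the racks (not the square frames in the other), and lift them off together on it. Then lay the skewer level across the rims of the open, empty deep steel pan, so that both rings hang from it inside the pan to drain, and let go.

Things in the scene. Friction and masses are not known exactly. Their poses are not given: they have to be found in the camera images.
- skewer: Lies flat, 110 g. Wooden handle: block 90 long, 24 wide, 40 tall; then a steel rod 8 thick, undersides flush, its tip turned up to 18 above the underside. Origin: centre of the handle's underside; x along the rod to the tip (start: within 25 degrees of world +y), z up. Handle x -45 to 45; rod x 45 to 235, axis at z = 4; tip ends at x = 239; centre of mass near x = 40 (mm).
- ring_1: Round steel ring, outer diameter 60, hole 52, 25 long, 35 g. Stands on edge, centre 40 above the worktop, in a black rack 110 long, 66 wide, end lips 22 high; the two rings stand in a row 35 to 45 apart between centres, midway along the rack, holes in line. Origin: hole centre; x: hole axis, level, within 10 degrees of world y. The like rack beside it has square frames (mm).
- ring_2: The second round ring in the same rack, alike in all respects: origin at the centre of its hole, x along the hole's axis. It is the ring further along world +y, ring_1 the nearer to -y.
- pan: Open empty steel pan, fixed: 176 (its x) by 162 (its y) over the rim, 100 tall, flat rim about 8 wide, opening 160 by 146. Origin: centre of its underside, on the worktop; z up, rim top at z = 100; its x is within 12 degrees of world x (mm). The pan with a lid is another one.
Mind the look-alikes: they are no part of the job. Leave any green or orange look-alike of the ring_1 alone. Leave any blue look-alike of the ring_2 alone.

How it is judged:
On the way:
1. both rings are on the skewer's rod at the same time and lifted clear of the rack (centres more than 90 mm above the worktop) (x of ring_1 in the frame of skewer between 0.045 and 0.235 m and y of ring_1 in the frame of skewer between -0.03 and 0.03 m and z of ring_1 in the frame of skewer between -0.03 and 0.034 m and x of ring_2 in the frame of skewer between 0.045 and 0.235 m and y of ring_2 in the frame of skewer between -0.03 and 0.03 m and z of ring_2 in the frame of skewer between -0.03 and 0.034 m and height (world z) of each of ring_1, ring_2 above 0.09 m), for 0.2 s.
At the end, for the whole second after the job is handed in: Both rings are on the skewer's rod; the skewer lies at rest across the pan's rims, its underside within 10 mm below to 15 mm above the rim's height, tilted less than 11 degrees; both rings hang at rest inside the pan's opening, their centres 55 to 105 mm above the pan's underside (x of ring_1 in the frame of skewer between 0.045 and 0.235 m and y of ring_1 in the frame of skewer between -0.03 and 0.03 m and z of ring_1 in the frame of skewer between -0.03 and 0.034 m and x of ring_2 in the frame of skewer between 0.045 and 0.235 m and y of ring_2 in the frame of skewer between -0.03 and 0.03 m and z of ring_2 in the frame of skewer between -0.03 and 0.034 m and x of ring_1 in the frame of pan between -0.075 and 0.075 m and y of ring_1 in the frame of pan between -0.068 and 0.068 m and z of ring_1 in the frame of pan between 0.055 and 0.105 m and linear speed of each of ring_1, ring_2, skewer below 0.03 m/s and x of ring_2 in the frame of pan between -0.075 and 0.075 m and y of ring_2 in the frame of pan between -0.068 and 0.068 m and z of ring_2 in the frame of pan between 0.055 and 0.105 m and z of skewer in the frame of pan between 0.09 and 0.115 m and angle between skewer's own z axis and vertical below 0.2 rad and contact force between skewer and pan above 0.2 N); the robot touches nothing.
It also fails if it takes over 54 s, if anything falls off the work surface, if the arm or the gripper's body presses on something with over 40 N, if the wrist force passes 120 N, or if a joint passes its speed limit or range.

## Working session

There is one attempt and no reset: what is moved stays moved. The work goes in short steps, Python scripts to look and compute and a shell command to move; the robot and the scene stay as the last step left them, time stands still between calls to the robot, and variables do not carry over. Pictures are saved under pics/ and viewed, at most 10 in all, crops included, and the job is handed in when it is done.

```bash
mkdir -p pics; python3 - <<'E'
from plant import state, optics, nets
import cv2
for n in ("scene","top"):
    cv2.imwrite(f"pics/{n}0.png",cv2.cvtColor(cv2.resize(optics.grab_frame(n),(800,600)),cv2.COLOR_RGB2BGR))
    c=optics.camera_info(n);print(n,c)
    for k in ("skewer","ring_1","pan"):
        print(k,[(round(d["confidence"],2),[round(float(v)) for v in d["bbox"]]) for d in nets.boxes_of(n,k)])
print(state())
E
```

```text
scene {'fx': 499.8267822499891, 'fy': 499.8267822499891, 'cx': 266.5024976464128, 'cy': 178.04920480370382, 'k1': -0.18559910683099368, 'R': array([[ 0.02506165,  0.99962791, -0.01076864],
       [ 0.60702274, -0.02377568, -0.79432872],
       [-0.79428918,  0.01337038, -0.60739273]]), 't': array([-0.02795794, -0.26638985,  1.90072792])}
skewer [(0.82, [154, 199, 96, 19])]
ring_1 [(0.75, [260, 160, 19, 21]), (0.7, [306, 160, 20, 18]), (0.69, [355, 203, 14, 23]), (0.68, [297, 177, 10, 23]), (0.67, [310, 178, 9, 19]), (0.51, [313, 202, 21, 16])]
pan [(0.63, [390, 168, 58, 58])]
top {'fx': 433.16624955140543, 'fy': 433.16624955140543, 'cx': 261.352146542365, 'cy': 195.88488197889384, 'k1': 0.03694920519544672, 'R': array([[-0.00516284, -0.99987605, -0.01487356],
       [-0.98769469,  0.00742375, -0.1562181 ],
       [ 0.15630915,  0.01388401, -0.98761059]]), 't': array([0.02669257, 0.50966934, 1.0062748 ])}
skewer [(0.86, [402, 184, 121, 15])]
ring_1 [(0.76, [165, 156, 15, 23]), (0.72, [213, 165, 21, 16]), (0.64, [272, 252, 32, 26]), (0.58, [232, 209, 14, 22]), (0.53, [212, 253, 23, 20])]
pan [(0.88, [110, 216, 93, 85])]
{'time': 0.4, 'joint_pos': array([ 1.07700221e+00,  5.28094973e-02,  1.61309799e+00,  3.57110592e-05,
        1.47597949e+00, -1.19001655e-01]), 'joint_vel': array([-0.00243305, -0.00247218, -0.00104012,  0.00154686,  0.00145983,
       -0.00032413]), 'joint_efforts': array([-3.28760643e-04, -3.93051982e+01, -3.69809318e+01, -1.54234099e-04,
        2.46640273e-03,  1.72201248e-05]), 'tool_pos': array([0.22874426, 0.58153156, 0.23111722]), 'tool_rot': array([-6.13345476e-05,  1.86303007e-01,  9.82492324e-01, -1.34944784e-04]), 'contact_force': array([ 0.37039044,  0.24616573, -0.57181084]), 'ft_torque': array([-0.01274136, -0.02669056,  0.04476572]), 'grasp_force': 0.0, 'gripper_width': 1.0003862235884347}
```

View pics/scene0.png

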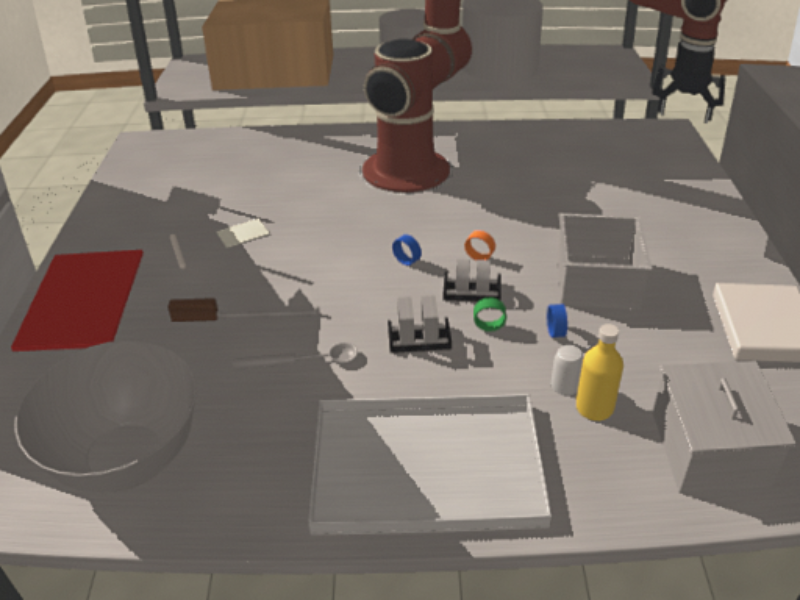

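View pics/top0.png

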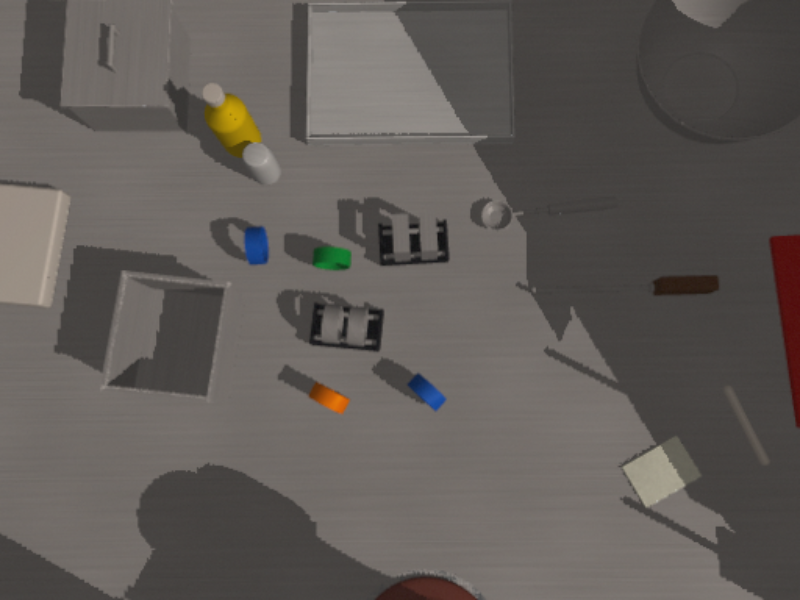

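The scene shows the skewer with its handle at display (193,310) and its tip at (325,314). In the top view the handle is at (686,285). The open pan is at top (168,337). The rack nearer the robot, at top (347,325), seems to hold the round rings. I'll measure all of these next.

```bash
cat > h.py <<'E'
import numpy as np, cv2
from plant import state, optics, nets
def ray(ci,uv):
    uv=np.atleast_2d(uv).astype(float); d=(uv-[ci["cx"],ci["cy"]])/[ci["fx"],ci["fy"]]; s=d.copy()
    for _ in range(20): s=d/(1+ci["k1"]*(s**2).sum(1,keepdims=True))
    D=np.c_[s,np.ones(len(s))]@ci["R"]; return -ci["R"].T@ci["t"], D
def onz(ci,uv,z):
    o,D=ray(ci,uv); return o+D*((z-o[2])/D[:,2])[:,None]
def proj(ci,X):
    c=np.atleast_2d(X)@ci["R"].T+ci["t"]; s=c[:,:2]/c[:,2:]; s=s*(1+ci["k1"]*(s**2).sum(1,keepdims=True))
    return s*[ci["fx"],ci["fy"]]+[ci["cx"],ci["cy"]]
def crop(im,u,v,w,h,k,f):
    cv2.imwrite(f,cv2.cvtColor(cv2.resize(im[v:v+h,u:u+w],None,fx=k,fy=k,interpolation=cv2.INTER_CUBIC),cv2.COLOR_RGB2BGR))
E
python3 - <<'E'
from h import *
im=optics.grab_frame("top"); ci=optics.camera_info("top"); sc=optics.grab_frame("scene")
a=np.zeros((600,800,3),np.uint8)
a[:400,:800]=cv2.resize(im[150:265,55:285],(800,400),interpolation=cv2.INTER_CUBIC)
a[400:,:400]=cv2.resize(sc[150:230,240:400],(400,200),interpolation=cv2.INTER_CUBIC)
a[400:,400:]=cv2.resize(im[150:220,325:465],(400,200),interpolation=cv2.INTER_CUBIC)
cv2.imwrite("pics/mix.png",a[:,:,::-1])
m=nets.outline_of("top","skewer")[0]["pixels"]
v,u=np.nonzero(m); print("skewer pix",u.min(),u.max(),v.min(),v.max())
r,g,b=[im[...,i].astype(int) for i in range(3)]
M=((r-b>20)&m).astype(np.uint8); p=np.argwhere(M)[:,::-1]
print("handle",M.sum(),cv2.minAreaRect(p.astype(np.float32)))
W=onz(ci,cv2.boxPoints(cv2.minAreaRect(p.astype(np.float32))),0.04);print(W.round(4))
for x in range(u.min(),u.max(),12):
    q=v[u==x]
    if len(q): print(x,q.min(),q.max(),onz(ci,[x,q.mean()],.006).round(4))
p=nets.outline_of("top","pan")[0]["pixels"]; print(cv2.minAreaRect(np.argwhere(p)[:,::-1].astype(np.float32)))
E
```

```text
skewer pix 339 459 176 189
handle 345 ((439.0, 182.0), (10.0, 40.0), 90.0)
[[ 0.5531 -0.3564  0.04  ]
 [ 0.5522 -0.4508  0.04  ]
 [ 0.5278 -0.449   0.04  ]
 [ 0.5286 -0.355   0.04  ]]
339 185 185 [[ 0.5413 -0.17    0.006 ]]
351 184 186 [[ 0.5411 -0.1998  0.006 ]]
363 183 187 [[ 0.5408 -0.2295  0.006 ]]
375 182 187 [[ 0.5418 -0.2592  0.006 ]]
387 183 185 [[ 0.5428 -0.2889  0.006 ]]
399 183 185 [[ 0.5426 -0.3184  0.006 ]]
411 183 185 [[ 0.5423 -0.3478  0.006 ]]
423 177 189 [[ 0.5446 -0.3773  0.006 ]]
435 176 188 [[ 0.5469 -0.4068  0.006 ]]
447 176 187 [[ 0.5479 -0.436   0.006 ]]
((110.3572998046875, 215.42724609375), (84.1605453491211, 78.64857482910156), 6.4588165283203125)
```

View pics/mix.png

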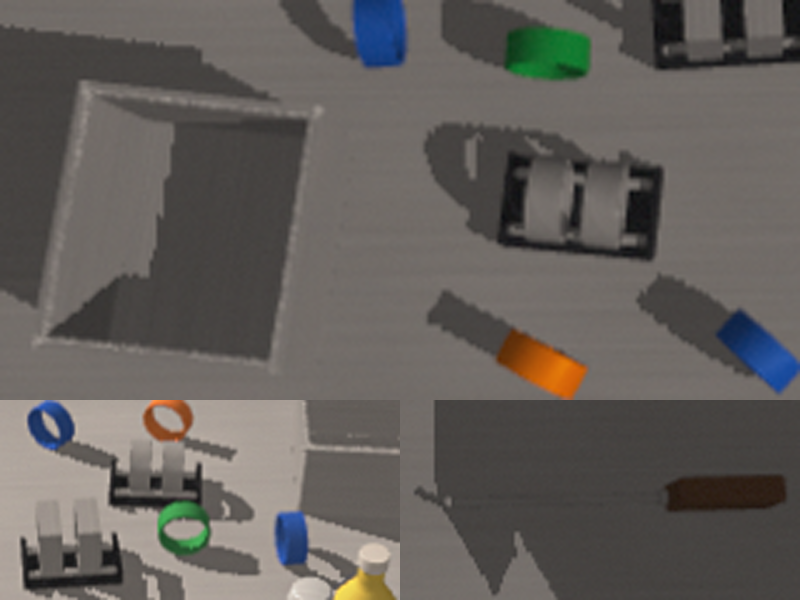

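```bash
python3 - <<'E'
from h import *
from scipy.spatial.transform import Rotation as Ro
ci=optics.camera_info("top")
f=lambda L:np.array([55,150])+np.array(L)/3.478
P=onz(ci,f([(83,87),(318,110),(275,365),(38,340)]),.1);print("pan",P.round(4),P.mean(0).round(4))
print("pan sides",[np.linalg.norm(P[i]-P[i-1]).round(4) for i in range(4)])
print("pan yaw deg of x axis",np.degrees(np.arctan2(*( (P[0]-P[3])+(P[1]-P[2]))[[1,0]])))
P=onz(ci,f([(510,152),(662,168),(653,258),(500,243)]),.022);print("rack",P.round(4),P.mean(0).round(4),[np.linalg.norm(P[i]-P[i-1]).round(4) for i in range(4)])
d=(P[0]-P[1])+(P[3]-P[2]);print("rack axis dir deg from +y (ccw)",np.degrees(np.arctan2(-d[0],d[1])))
print("ring tops",onz(ci,f([(552,200),(605,206)]),.07).round(4))
s=state();R=Ro.from_quat(s["tool_rot"],scalar_first=True);print(R.as_matrix().round(3),s["tool_pos"])
w=optics.camera_info("wrist");print("cam in tool",R.inv().apply(-w["R"].T@w["t"]-s["tool_pos"]).round(4),(w["R"]@R.as_matrix()).round(3))
E
```

```text
pan [[0.552  0.4409 0.1   ]
 [0.5354 0.2858 0.1   ]
 [0.3692 0.3071 0.1   ]
 [0.3865 0.4594 0.1   ]] [0.4608 0.3733 0.1   ]
pan sides [np.float64(0.1665), np.float64(0.156), np.float64(0.1676), np.float64(0.1532)]
pan yaw deg of x axis -6.836170930082848
rack [[0.5193 0.1708 0.022 ]
 [0.507  0.0631 0.022 ]
 [0.4433 0.0694 0.022 ]
 [0.4546 0.1768 0.022 ]] [0.481 0.12  0.022] [np.float64(0.0649), np.float64(0.1084), np.float64(0.064), np.float64(0.108)]
rack axis dir deg from +y (ccw) -6.250431713143689
ring tops [[0.4784 0.1346 0.07  ]
 [0.4741 0.0989 0.07  ]]
[[-0.931  0.366  0.   ]
 [ 0.366  0.931  0.   ]
 [-0.     0.    -1.   ]] [0.22879173 0.58161325 0.23137605]
cam in tool [ 0.072  -0.0005 -0.143 ] [[-0.     1.    -0.001]
 [-0.96  -0.    -0.281]
 [-0.281  0.001  0.96 ]]
```

```bash
cat >> h.py <<'E'
from scipy.spatial.transform import Rotation as Ro
def to(pos,yaw):
    """units for a move to TCP pos, tool down, tool x at yaw (deg, world)"""
    s=state(); R=Ro.from_quat(s["tool_rot"],scalar_first=True)
    y=np.radians(yaw); x=np.array([np.cos(y),np.sin(y),0]); z=np.array([0,0,-1.])
    T=Ro.from_matrix(np.c_[x,np.cross(z,x),z])
    d=R.inv().apply(np.array(pos)-s["tool_pos"]); r=(R.inv()*T).as_rotvec()
    print("at",s["tool_pos"].round(4),"t",round(s["time"],2),"d",(d/.8).round(4),"r",(r/1.5).round(4),"F",s["contact_force"].round(1))
E
r='{"dx":-0.8125,"dy":-0.987,"rz":0.797}'
python3 -m inch '[{"dx":-0.8125,"dy":-0.987,"rz":0.797},{"dx":-0.8125,"dy":-0.987,"rz":0.797},{"dx":-0.8125,"dy":-0.987,"rz":0.797},{"dx":-0.8125,"dy":-0.987,"rz":0.797},{"dx":-0.8125,"dy":-0.987,"rz":0.797}]' 1
python3 -c "
from h import *
to((.545,-.39,.2),90)"
```

```text
at [0.2288 0.5816 0.2314] t 0.6 d [-0.8124 -0.9856  0.0391] r [ 1.000e-04 -0.000e+00  7.974e-01] F [-0.3  0.5  0.2]validation failed for argument at $[0]...
```

```bash

python3 -m inch '[{"dx":-0.81,"dy":-0.985,"dz":0.039,"rx":0,"ry":0,"rz":0.797},{"dx":-0.81,"dy":-0.985,"dz":0.039,"rx":0,"ry":0,"rz":0.797},{"dx":-0.81,"dy":-0.985,"dz":0.039,"rx":0,"ry":0,"rz":0.797},{"dx":-0.81,"dy":-0.985,"dz":0.039,"rx":0,"ry":0,"rz":0.797},{"dx":-0.81,"dy":-0.985,"dz":0.039,"rx":0,"ry":0,"rz":0.797}]' 1
python3 -c "
from h import *
to((.545,-.39,.2),90)"
```

```text
time: 1.1
tool_pos: [0.306, 0.3422, 0.2237]
tool_rot: [0.0, 0.535, 0.845, 0.0]
contact_force: [0.5, 0.1, 0.1]
gripper_width: 1.003
grasp_force: 0.0
at [0.306  0.3422 0.2237] t 1.1 d [-0.9552 -0.1202  0.0297] r [ 0.0005 -0.      0.2938] F [0.5 0.1 0.1]
```

```bash

python3 -m inch '[{"dx":-0.955,"dy":-0.12,"dz":0.03,"rx":0,"ry":0,"rz":0.294},{"dx":-0.955,"dy":-0.12,"dz":0.03,"rx":0,"ry":0,"rz":0.294},{"dx":-0.955,"dy":-0.12,"dz":0.03,"rx":0,"ry":0,"rz":0.294},{"dx":-0.955,"dy":-0.12,"dz":0.03,"rx":0,"ry":0,"rz":0.294},{"dx":-0.955,"dy":-0.12,"dz":0.03,"rx":0,"ry":0,"rz":0.294}]' 1
python3 -c "
from h import *
to((.545,-.39,.2),90)
im=optics.grab_frame('wrist');cv2.imwrite('pics/w1.png',im[:,:,::-1])
for n in ('ring_1','skewer'): print(n,[(round(d['confidence'],2),[round(float(v)) for v in d['bbox']]) for d in nets.boxes_of('wrist',n)])"
```

```text
time: 1.6
tool_pos: [0.3849, 0.1049, 0.2163]
tool_rot: [0.001, 0.705, 0.709, 0.001]
contact_force: [1.2, -0.4, -0.1]
gripper_width: 1.003
grasp_force: 0.0
at [0.3849 0.1049 0.2163] t 1.6 d [-0.6197  0.1968  0.0206] r [ 0.0013 -0.0002  0.0035] F [ 1.2 -0.4 -0.1]
ring_1 [(0.94, [336, 176, 52, 36]), (0.94, [243, 135, 46, 52]), (0.91, [344, 144, 58, 26]), (0.86, [426, 140, 50, 48]), (0.85, [252, 253, 40, 47]), (0.58, [464, 31, 61, 41])]
skewer []
```

View pics/w1.png

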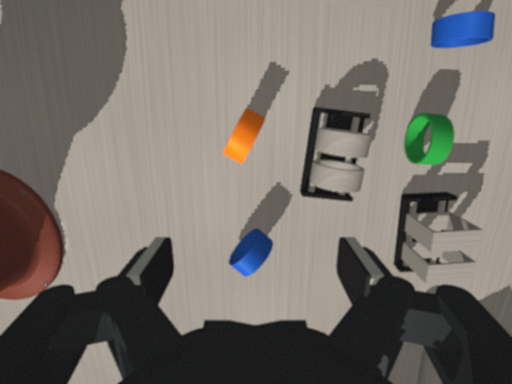

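The wrist view shows the round rings at about (336,176) and (344,144), with the square frames beside them at (440,245). So the rack nearer the robot is the right one. I'll fit the ring poses and keep moving.

```bash
python3 - <<'E'
from h import *
from scipy.optimize import least_squares
ci=optics.camera_info("wrist")
t=np.linspace(0,2*np.pi,60)
def cyl(x,y,yaw):
    a=np.array([np.sin(yaw),np.cos(yaw),0]);b=np.array([np.cos(yaw),-np.sin(yaw),0])
    return np.concatenate([np.array([x,y,.04])+s*a+.03*np.outer(np.cos(t),b)+.03*np.outer(np.sin(t),[0,0,1]) for s in(-.0125,.0125)])
def bb(ci,x,y,yaw=np.radians(6.25)):
    p=proj(ci,cyl(x,y,yaw));lo,hi=p.min(0),p.max(0);return np.r_[(lo+hi)/2,hi-lo]
D=[d["bbox"] for d in nets.boxes_of("wrist","ring_1")]
for c in((336,176),(344,144)):
    d=min(D,key=lambda d:abs(d[0]-c[0])+abs(d[1]-c[1]))
    # right edge, left edge, bottom edge(near camera side): 
    r=least_squares(lambda p:(bb(ci,*p)-d)[:2],[.48,.12]);print(np.round(d,1),r.x.round(4),bb(ci,*r.x).round(1))
to((.545,-.39,.2),90)
E
```

```text
[335.5 176.2  52.3  36.5] [0.4785 0.1011] [335.5 176.2  56.   33.7]
[343.5 143.9  58.3  26.1] [0.4848 0.1384] [343.5 143.9  58.1  30.8]
at [0.3849 0.1058 0.216 ] t 1.8 d [-0.62    0.1993  0.0197] r [ 0.0001 -0.0004  0.0009] F [ 0.9 -0.6 -0.4]
```

```bash

python3 -m inch '[{"dx":-0.62,"dy":0.197,"dz":0.02,"rx":0,"ry":0,"rz":0},{"dx":-0.62,"dy":0.197,"dz":0.02,"rx":0,"ry":0,"rz":0},{"dx":-0.62,"dy":0.197,"dz":0.02,"rx":0,"ry":0,"rz":0},{"dx":-0.62,"dy":0.197,"dz":0.02,"rx":0,"ry":0,"rz":0},{"dx":-0.62,"dy":0.197,"dz":0.02,"rx":0,"ry":0,"rz":0}]' 1
python3 -c "
from h import *
to((.545,-.39,.2),90)"
```

```text
time: 2.3
tool_pos: [0.4626, -0.1308, 0.2084]
tool_rot: [0.0, 0.704, 0.71, 0.0]
contact_force: [1.7, 1.0, 0.8]
gripper_width: 1.002
grasp_force: 0.0
at [ 0.4626 -0.1308  0.2084] t 2.3 d [-0.3249  0.1002  0.0105] r [ 0.0007 -0.0002  0.0058] F [1.7 1.  0.8]
```

```bash

python3 -m inch '[{"dx":-0.325,"dy":0.1,"dz":0.01,"rx":0,"ry":0,"rz":0},{"dx":-0.325,"dy":0.1,"dz":0.01,"rx":0,"ry":0,"rz":0},{"dx":-0.325,"dy":0.1,"dz":0.01,"rx":0,"ry":0,"rz":0},{"dx":-0.325,"dy":0.1,"dz":0.01,"rx":0,"ry":0,"rz":0},{"dx":-0.325,"dy":0.1,"dz":0.01,"rx":0,"ry":0,"rz":0}]' 1
python3 -m inch '[{"dx":-0.02,"dy":0,"dz":0,"rx":0,"ry":0,"rz":0},{"dx":-0.02,"dy":0,"dz":0,"rx":0,"ry":0,"rz":0},{"dx":-0.02,"dy":0,"dz":0,"rx":0,"ry":0,"rz":0}]' 1
python3 -c "
from h import *
to((.541,-.395,.008),90)
ci=optics.camera_info('wrist');im=optics.grab_frame('wrist')
d=nets.outline_of('wrist','skewer');print([x['bbox'] for x in d])
m=d[0]['pixels'];o=im.copy();cs,_=cv2.findContours(m.astype(np.uint8),0,2);cv2.drawContours(o,cs,-1,(0,255,0),1)
cv2.imwrite('pics/w2.png',o[:,:,::-1])
v,u=np.nonzero(m)
for y in range(v.min(),v.max(),15):
  q=u[v==y]
  if len(q): print(y,q.min(),q.max(),onz(ci,[q.mean(),y],.004).round(4)[0,:2],onz(ci,[q.mean(),y],.04).round(4)[0,:2])
"
```

```text
time: 2.8
tool_pos: [0.5385, -0.3689, 0.2005]
tool_rot: [-0.0, 0.704, 0.71, 0.0]
contact_force: [1.1, 0.4, 1.9]
gripper_width: 0.999
grasp_force: 0.0
time: 3.1
tool_pos: [0.5371, -0.3832, 0.2006]
tool_rot: [-0.001, 0.705, 0.71, 0.0]
contact_force: [0.5, 0.7, -0.2]
gripper_width: 1.0
grasp_force: 0.0
at [ 0.5371 -0.3832  0.2006] t 3.1 d [-0.0151  0.0049  0.2408] r [-0.0003 -0.0009  0.0048] F [ 0.5  0.7 -0.2]
[[262.6, 117.3, 18.5, 234.3]]
0 256 263 [ 0.54   -0.1967] [ 0.5396 -0.2089]
15 257 263 [ 0.5407 -0.2116] [ 0.5402 -0.2222]
30 258 263 [ 0.5414 -0.2267] [ 0.5408 -0.2358]
45 258 262 [ 0.541  -0.2421] [ 0.5405 -0.2496]
60 257 263 [ 0.5412 -0.2578] [ 0.5406 -0.2636]
75 257 263 [ 0.5414 -0.2738] [ 0.5408 -0.2779]
90 257 263 [ 0.5416 -0.2901] [ 0.541  -0.2925]
105 257 263 [ 0.5418 -0.3068] [ 0.5411 -0.3074]
120 257 263 [ 0.542  -0.3239] [ 0.5413 -0.3227]
135 257 263 [ 0.5422 -0.3415] [ 0.5415 -0.3384]
150 255 266 [ 0.543  -0.3595] [ 0.5422 -0.3544]
165 251 271 [ 0.5438 -0.3779] [ 0.543 -0.371]
180 251 271 [ 0.5441 -0.397 ] [ 0.5432 -0.388 ]
195 251 271 [ 0.5443 -0.4166] [ 0.5435 -0.4055]
210 251 271 [ 0.5446 -0.4368] [ 0.5437 -0.4236]
225 252 271 [ 0.5456 -0.4577] [ 0.5445 -0.4423]
```

View pics/w2.png

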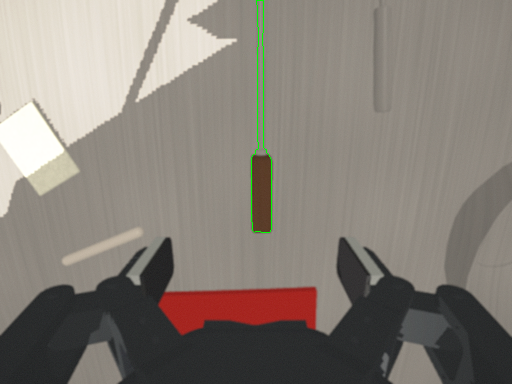

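The skewer handle spans rows 152–233 at column 261, which puts the handle centre at about (0.543, -0.405) with the rod along +y. Descending to grasp it.

```bash

python3 -m inch '[{"dx":-0.018,"dy":0.0075,"dz":0.05,"rx":0,"ry":0,"rz":-0.002},{"dx":-0.018,"dy":0.0075,"dz":0.11,"rx":0,"ry":0,"rz":-0.002},{"dx":-0.018,"dy":0.0075,"dz":0.17,"rx":0,"ry":0,"rz":-0.002},{"dx":-0.018,"dy":0.0075,"dz":0.215,"rx":0,"ry":0,"rz":-0.002},{"dx":-0.018,"dy":0.0075,"dz":0.24,"rx":0,"ry":0,"rz":-0.002}]' 1
python3 -m inch '[{"dx":0,"dy":0,"dz":0,"rx":0,"ry":0,"rz":0},{"dx":0,"dy":0,"dz":0,"rx":0,"ry":0,"rz":0}]' 1
python3 -m inch '[{"dx":0,"dy":0,"dz":0,"rx":0,"ry":0,"rz":0},{"dx":0,"dy":0,"dz":0,"rx":0,"ry":0,"rz":0},{"dx":0,"dy":0,"dz":0,"rx":0,"ry":0,"rz":0},{"dx":0,"dy":0,"dz":0,"rx":0,"ry":0,"rz":0},{"dx":0,"dy":0,"dz":0,"rx":0,"ry":0,"rz":0}]' -1
python3 -m inch '[{"dx":0,"dy":0,"dz":0,"rx":0,"ry":0,"rz":0},{"dx":0,"dy":0,"dz":0,"rx":0,"ry":0,"rz":0},{"dx":0,"dy":0,"dz":0,"rx":0,"ry":0,"rz":0}]' -1
```

```text
time: 3.7
tool_pos: [0.5406, -0.396, 0.0049]
tool_rot: [-0.003, 0.704, 0.711, 0.0]
contact_force: [-0.5, -0.4, -0.4]
gripper_width: 0.999
grasp_force: 0.0
time: 3.9
tool_pos: [0.5429, -0.3989, 0.0098]
tool_rot: [0.0, 0.704, 0.71, 0.0]
contact_force: [1.1, 0.0, 0.7]
gripper_width: 1.001
grasp_force: 0.0
time: 4.4
tool_pos: [0.5429, -0.4005, 0.0099]
tool_rot: [0.001, 0.704, 0.71, 0.0]
contact_force: [0.0, -0.0, -0.8]
gripper_width: 0.269
grasp_force: 59.2
time: 4.7
tool_pos: [0.5429, -0.4004, 0.0099]
tool_rot: [0.001, 0.704, 0.71, 0.0]
contact_force: [0.3, 0.6, 5.3]
gripper_width: 0.275
grasp_force: 60.1
```

```bash

python3 -m inch '[{"dx":0,"dy":0,"dz":-0.04,"rx":0,"ry":0,"rz":0},{"dx":0,"dy":0,"dz":-0.08,"rx":0,"ry":0,"rz":0},{"dx":0,"dy":0,"dz":-0.11,"rx":0,"ry":0,"rz":0}]' -1
python3 -c "
from h import *
to((.4487,-.1747,.1),83.5)"
```

```text
time: 5.0
tool_pos: [0.5421, -0.3997, 0.0975]
tool_rot: [-0.0, 0.704, 0.71, -0.0]
contact_force: [0.0, 0.1, -0.6]
gripper_width: 0.274
grasp_force: 59.3
at [ 0.5421 -0.3997  0.0975] t 5.0 d [ 0.2822 -0.1146 -0.003 ] r [-0.0003 -0.0002  0.0809] F [ 0.   0.1 -0.6]
```

```bash

python3 -m inch '[{"dx":0.03,"dy":-0.012,"dz":0,"rx":0,"ry":0,"rz":0.01},{"dx":0.08,"dy":-0.033,"dz":0,"rx":0,"ry":0,"rz":0.03},{"dx":0.13,"dy":-0.053,"dz":0,"rx":0,"ry":0,"rz":0.05},{"dx":0.18,"dy":-0.074,"dz":0,"rx":0,"ry":0,"rz":0.07},{"dx":0.23,"dy":-0.094,"dz":0,"rx":0,"ry":0,"rz":0.081}]' -1
python3 -c "
from h import *
to((.4487,-.1747,.1),83.5)"
```

```text
time: 5.5
tool_pos: [0.4639, -0.2145, 0.0954]
tool_rot: [-0.001, 0.747, 0.665, -0.0]
contact_force: [0.6, 1.2, 0.1]
gripper_width: 0.272
grasp_force: 59.4
at [ 0.4639 -0.2145  0.0954] t 5.5 d [ 0.0472 -0.0246 -0.0056] r [-0.0015 -0.0008 -0.001 ] F [0.6 1.2 0.1]
```

```bash

python3 -m inch '[{"dx":0.025,"dy":-0.012,"dz":0,"rx":0,"ry":0,"rz":0},{"dx":0.045,"dy":-0.022,"dz":0,"rx":0,"ry":0,"rz":0},{"dx":0.045,"dy":-0.022,"dz":0,"rx":0,"ry":0,"rz":0},{"dx":0.045,"dy":-0.022,"dz":0,"rx":0,"ry":0,"rz":0}]' -1
python3 - <<'E'
from h import *
to((.4487,-.1747,.041),83.5)
s=state();ci=optics.camera_info('wrist');im=optics.grab_frame('wrist')
zu=s["tool_pos"][2]-.0099
o=im.copy();print("zu",zu)
m=nets.outline_of('wrist','skewer')
if m:
    m=m[0]['pixels'];v,u=np.nonzero(m)
    for y in range(v.min(),v.max(),20):
        q=u[v==y]
        if len(q): print(y,q.min(),q.max(),onz(ci,[q.mean(),y],zu+.004).round(4)[0,:2])
    cs,_=cv2.findContours(m.astype(np.uint8),0,2);cv2.drawContours(o,cs,-1,(0,255,0),1)
for d in nets.boxes_of('wrist','ring_1'): print(round(d["confidence"],2),np.round(d["bbox"],1))
for n in('top','scene'):
    f=optics.grab_frame(n);b=nets.boxes_of(n,'skewer');print(n,[np.round(x['bbox'],1) for x in b])
    if n=='scene': S=f
a=np.zeros((384,1,3),np.uint8)
o=cv2.resize(o,None,fx=1.5,fy=1.5);cv2.imwrite('pics/w3.png',o[:,:,::-1])
E
```

```text
time: 5.9
tool_pos: [0.452, -0.1786, 0.0963]
tool_rot: [-0.0, 0.746, 0.666, -0.0]
contact_force: [-0.3, 0.3, -0.7]
gripper_width: 0.273
grasp_force: 59.4
at [ 0.452  -0.1786  0.0963] t 5.9 d [ 0.0044 -0.0046  0.0691] r [-0.0005  0.0001  0.0003] F [-0.3  0.3 -0.7]
zu 0.08637685194296237
0 246 263 [ 0.4649 -0.0577]
20 247 263 [ 0.4642 -0.0665]
40 248 262 [ 0.4632 -0.0753]
60 247 262 [ 0.4619 -0.0844]
80 247 262 [ 0.4608 -0.0937]
100 248 262 [ 0.46   -0.1033]
120 247 262 [ 0.4586 -0.1132]
140 247 261 [ 0.4572 -0.1234]
160 248 262 [ 0.4565 -0.134 ]
180 234 274 [ 0.4547 -0.145 ]
200 228 281 [ 0.4537 -0.1564]
220 228 281 [ 0.4523 -0.1684]
240 230 279 [ 0.4509 -0.1809]
260 230 279 [ 0.4494 -0.1941]
280 231 278 [ 0.4478 -0.2079]
300 231 278 [ 0.4462 -0.2225]
320 233 277 [ 0.4447 -0.2381]
0.87 [117.7   8.9  51.6  16.2]
top [array([291.9, 211.4,  80.5,   8.4])]
scene [array([229.2, 155.2, 100.1,  14.8])]
```

View pics/w3.png

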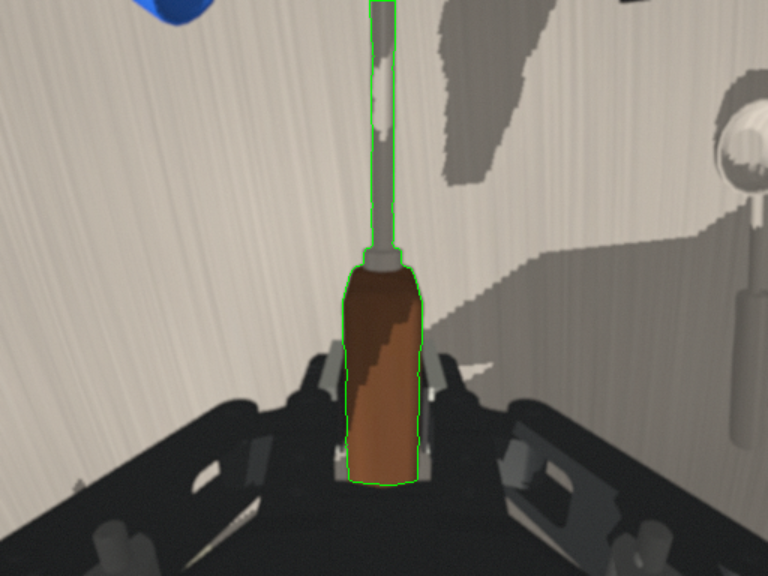

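The picture shows the rod running straight ahead at column 383 with a yaw of about -6.3°, matching the rack axis. Lowering, then inserting.

```bash

python3 -m inch '[{"dx":0.004,"dy":-0.004,"dz":0.035,"rx":0,"ry":0,"rz":0},{"dx":0.004,"dy":-0.004,"dz":0.069,"rx":0,"ry":0,"rz":0},{"dx":0.004,"dy":-0.004,"dz":0.069,"rx":0,"ry":0,"rz":0},{"dx":0.004,"dy":-0.004,"dz":0.069,"rx":0,"ry":0,"rz":0}]' -1
python3 - <<'E'
from h import *
to((.4487,-.1747,.041),83.5)
to((.469,.011,.041),83.5)
S=optics.grab_frame('scene');T=optics.grab_frame('top')
ct=optics.camera_info('top');cs=optics.camera_info('scene')
s=state();R=Ro.from_quat(s["tool_rot"],scalar_first=True)
tip=s["tool_pos"]+R.apply([.234,0,.0099-.014]);print("pred tip",tip.round(4),proj(ct,tip),proj(cs,tip))
a=np.vstack([cv2.resize(S[140:215,220:360],(560,300),interpolation=cv2.INTER_CUBIC),cv2.resize(T[175:250,190:330],(560,300),interpolation=cv2.INTER_CUBIC)])
cv2.imwrite('pics/pre.png',a[:,:,::-1])
E
```

```text
time: 6.65
tool_pos: [0.4493, -0.1752, 0.0416]
tool_rot: [-0.001, 0.746, 0.666, -0.0]
contact_force: [-0.6, -0.9, -0.6]
gripper_width: 0.268
grasp_force: 59.2
at [ 0.4493 -0.1752  0.0416] t 6.65 d [ 0.0005 -0.0008  0.0007] r [-0.0007 -0.0003 -0.0002] F [-0.6 -0.9 -0.6]
at [ 0.4493 -0.1752  0.0416] t 6.65 d [ 0.234  -0.0019  0.0008] r [-0.0007 -0.0003 -0.0002] F [-0.6 -0.9 -0.6]
pred tip [0.4772 0.0566 0.0472] [[247.52668232 209.02663317]] [[279.89811528 172.85313554]]
```

View pics/pre.png

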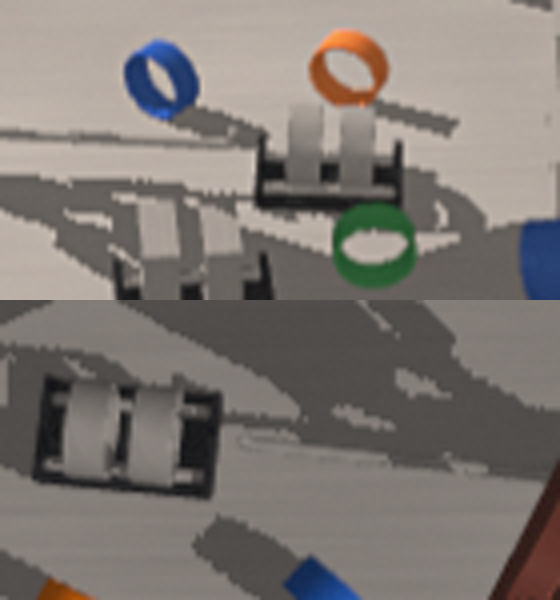

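The tip is just short of the lip at top pixel (249.5, 209.5), close to the predicted (247.5, 209), and it is in line with the holes. Inserting 4 mm higher.

```bash

python3 -m inch '[{"dx":0.02,"dy":0,"dz":-0.004,"rx":0,"ry":0,"rz":0},{"dx":0.04,"dy":0,"dz":-0.004,"rx":0,"ry":0,"rz":0},{"dx":0.065,"dy":-0.0005,"dz":-0.004,"rx":0,"ry":0,"rz":0},{"dx":0.09,"dy":-0.001,"dz":-0.004,"rx":0,"ry":0,"rz":0},{"dx":0.11,"dy":-0.001,"dz":-0.004,"rx":0,"ry":0,"rz":0}]' -1
python3 - <<'E'
from h import *
to((.469,.011,.045),83.5)
S=optics.grab_frame('scene');T=optics.grab_frame('top')
for n in('scene','top'):
  print(n,[np.round(d['bbox'],1) for d in nets.boxes_of(n,'ring_1')])
a=np.vstack([cv2.resize(S[140:215,220:360],(560,300),interpolation=cv2.INTER_CUBIC),cv2.resize(T[175:250,190:330],(560,300),interpolation=cv2.INTER_CUBIC)])
cv2.imwrite('pics/in1.png',a[:,:,::-1])
E
```

```text
time: 7.25
tool_pos: [0.4601, -0.0872, 0.0469]
tool_rot: [0.002, 0.746, 0.666, 0.001]
contact_force: [0.2, 0.5, -0.7]
gripper_width: 0.27
grasp_force: 59.3
at [ 0.4601 -0.0872  0.0469] t 7.25 d [ 0.1232 -0.0028  0.0022] r [0.0023 0.0005 0.0001] F [ 0.2  0.5 -0.7]
scene [array([308. , 178.2,   5.4,  19.7]), array([313.9, 201.1,  24.5,  20.8]), array([259.7, 160.2,  15.4,  18.8]), array([296.9, 176.1,   8.9,  19.6]), array([307.8, 158.7,  17.8,  18.2])]
top [array([164.5, 155.9,  13.4,  22.7]), array([211.4, 164.8,  24.1,  15.8]), array([214. , 206.5,  17.2,  27.2]), array([267. , 246.3,  13.3,  16.7]), array([232.8, 210.4,  12.5,  23.7]), array([211.6, 253.5,  22.8,  21.8])]
```

View pics/in1.png

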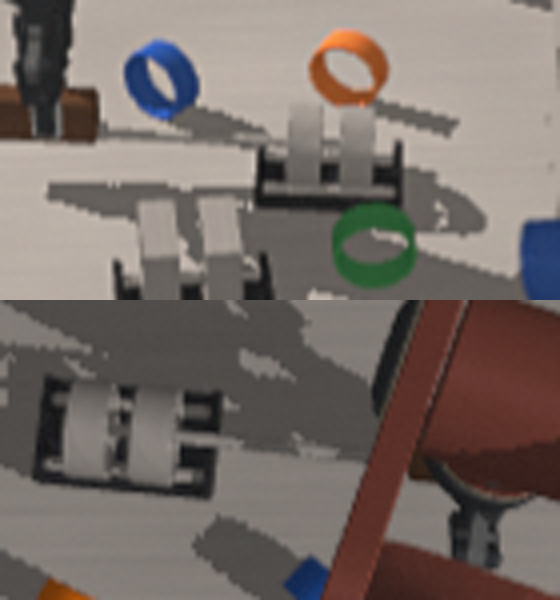

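The rod is inside ring_1, centred in the top view. The rings have not moved and the force is near zero, so I'll continue.

```bash

python3 -m inch '[{"dx":0.025,"dy":-0.0005,"dz":0.001,"rx":0,"ry":0,"rz":0},{"dx":0.05,"dy":-0.001,"dz":0.001,"rx":0,"ry":0,"rz":0},{"dx":0.075,"dy":-0.0015,"dz":0.001,"rx":0,"ry":0,"rz":0},{"dx":0.1,"dy":-0.002,"dz":0.001,"rx":0,"ry":0,"rz":0},{"dx":0.123,"dy":-0.002,"dz":0.001,"rx":0,"ry":0,"rz":0}]' -1
python3 -m inch '[{"dx":0,"dy":0,"dz":0,"rx":0,"ry":0,"rz":0},{"dx":0,"dy":0,"dz":0,"rx":0,"ry":0,"rz":0}]' -1
python3 - <<'E'
from h import *
to((.469,.011,.17),83.5)
S=optics.grab_frame('scene');T=optics.grab_frame('top')
a=np.vstack([cv2.resize(S[140:215,220:360],(560,300),interpolation=cv2.INTER_CUBIC),cv2.resize(T[175:250,150:290],(560,300),interpolation=cv2.INTER_CUBIC)])
cv2.imwrite('pics/in2.png',a[:,:,::-1])
E
```

```text
time: 7.95
tool_pos: [0.4689, 0.0101, 0.0448]
tool_rot: [0.001, 0.746, 0.665, 0.0]
contact_force: [0.2, -0.3, -1.4]
gripper_width: 0.269
grasp_force: 59.3
time: 8.15
tool_pos: [0.4687, 0.0096, 0.0445]
tool_rot: [0.001, 0.746, 0.666, 0.0]
contact_force: [-0.3, -0.2, -1.3]
gripper_width: 0.271
grasp_force: 59.3
at [0.4687 0.0096 0.0445] t 8.15 d [ 0.0017  0.0003 -0.1568] r [0.0006 0.0004 0.    ] F [-0.3 -0.2 -1.3]
```

View pics/in2.png

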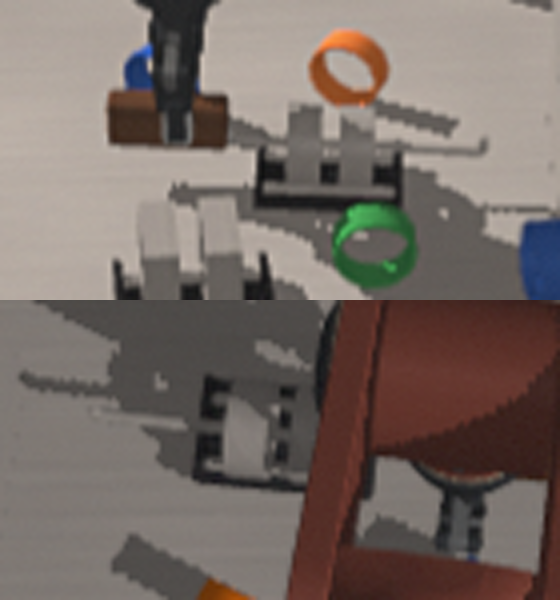

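The rod passes through both rings and the tip shows beyond the rack at (485,145). Lifting slowly.

```bash

python3 -m inch '[{"dx":0,"dy":0,"dz":-0.012,"rx":0,"ry":0,"rz":0},{"dx":0,"dy":0,"dz":-0.024,"rx":0,"ry":0,"rz":0},{"dx":0,"dy":0,"dz":-0.036,"rx":0,"ry":0,"rz":0},{"dx":0,"dy":0,"dz":-0.05,"rx":0,"ry":0,"rz":0},{"dx":0,"dy":0,"dz":-0.065,"rx":0,"ry":0,"rz":0}]' -1
python3 -m inch '[{"dx":0,"dy":0,"dz":-0.02,"rx":0,"ry":0,"rz":0},{"dx":0,"dy":0,"dz":-0.045,"rx":0,"ry":0,"rz":0},{"dx":0,"dy":0,"dz":-0.08,"rx":0,"ry":0,"rz":0},{"dx":0,"dy":0,"dz":-0.11,"rx":0,"ry":0,"rz":0},{"dx":0,"dy":0,"dz":-0.13,"rx":0,"ry":0,"rz":0}]' -1
python3 -m inch '[{"dx":0,"dy":0,"dz":0,"rx":0,"ry":0,"rz":0},{"dx":0,"dy":0,"dz":0,"rx":0,"ry":0,"rz":0},{"dx":0,"dy":0,"dz":0,"rx":0,"ry":0,"rz":0}]' -1
python3 - <<'E'
from h import *
to((.469,.011,.2),83.5)
S=optics.grab_frame('scene')
print([np.round(d['bbox'],1) for d in nets.boxes_of('scene','ring_1')],[np.round(d['bbox'],1) for d in nets.boxes_of('scene','skewer')])
W=optics.grab_frame('wrist')
a=np.hstack([cv2.resize(S[100:220,220:380],(400,300)),cv2.resize(W,(400,300))])
cv2.imwrite('pics/lift.png',a[:,:,::-1])
E
```

```text
time: 8.75
tool_pos: [0.4682, 0.0102, 0.0972]
tool_rot: [0.0, 0.746, 0.666, 0.0]
contact_force: [-0.2, 0.3, -1.7]
gripper_width: 0.274
grasp_force: 59.3
time: 9.25
tool_pos: [0.469, 0.0103, 0.2031]
tool_rot: [0.001, 0.746, 0.666, 0.001]
contact_force: [0.0, 0.2, -1.0]
gripper_width: 0.271
grasp_force: 59.3
time: 9.55
tool_pos: [0.4672, 0.0105, 0.1982]
tool_rot: [-0.001, 0.746, 0.666, -0.001]
contact_force: [-0.1, -0.1, -2.1]
gripper_width: 0.268
grasp_force: 59.3
at [0.4672 0.0105 0.1982] t 9.55 d [ 0.0009  0.0021 -0.0022] r [-0.002 -0.    -0.   ] F [-0.1 -0.1 -2.1]
[array([311.9, 203.1,  23.6,  21.6]), array([306.8, 159.4,  20.2,  17.5]), array([355.4, 203.2,  11.9,  22. ]), array([309.9, 141.2,  10.4,  22.1]), array([297.5, 140.1,  12.7,  24.4]), array([258.9, 159.4,  16.6,  19.7])] [array([295.1, 127.4, 103.4,  17.6])]
```

View pics/lift.png

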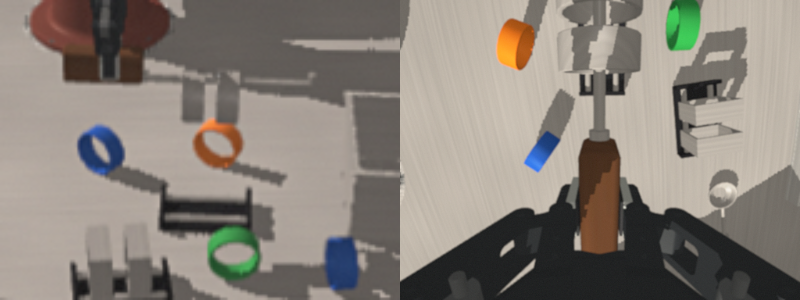

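Both rings hang on the rod, at scene crop (195,97) and (227,97), the rack is empty and the rod is level. Moving over the pan.

```bash
python3 -c "
from h import *
to((.449,.2737,.205),83)"
python3 -m inch '[{"dx":0.02,"dy":-0.004,"dz":-0.003,"rx":0,"ry":0,"rz":0},{"dx":0.055,"dy":-0.01,"dz":-0.006,"rx":0,"ry":0,"rz":0},{"dx":0.1,"dy":-0.018,"dz":-0.006,"rx":0,"ry":0,"rz":0},{"dx":0.145,"dy":-0.026,"dz":-0.006,"rx":0,"ry":0,"rz":0},{"dx":0.19,"dy":-0.034,"dz":-0.006,"rx":0,"ry":0,"rz":0}]' -1
python3 -c "
from h import *
to((.449,.2737,.205),83)"
```

```text
at [0.4676 0.0104 0.1988] t 9.75 d [ 0.3244 -0.0604 -0.0076] r [-0.0015 -0.      0.0058] F [-0.3 -0.5 -1.7]
time: 10.25
tool_pos: [0.458, 0.1657, 0.2044]
tool_rot: [-0.0, 0.746, 0.666, -0.0]
contact_force: [0.4, -0.7, -2.0]
gripper_width: 0.275
grasp_force: 59.3
at [0.458  0.1657 0.2044] t 10.25 d [ 0.1329 -0.0265 -0.0008] r [-0.0004  0.0001  0.0055] F [ 0.4 -0.7 -2. ]
```

```bash

python3 -m inch '[{"dx":0.045,"dy":-0.009,"dz":-0.001,"rx":0,"ry":0,"rz":0},{"dx":0.085,"dy":-0.017,"dz":-0.001,"rx":0,"ry":0,"rz":0.0055},{"dx":0.115,"dy":-0.023,"dz":-0.001,"rx":0,"ry":0,"rz":0.0055},{"dx":0.132,"dy":-0.026,"dz":-0.001,"rx":0,"ry":0,"rz":0.0055},{"dx":0.132,"dy":-0.026,"dz":-0.001,"rx":0,"ry":0,"rz":0.0055}]' -1
python3 -m inch '[{"dx":0,"dy":0,"dz":0,"rx":0,"ry":0,"rz":0},{"dx":0,"dy":0,"dz":0,"rx":0,"ry":0,"rz":0}]' -1
python3 - <<'E'
from h import *
to((.449,.2737,.12),83)
S=optics.grab_frame('scene');ci=optics.camera_info('wrist');W=optics.grab_frame('wrist')
print([np.round(d['bbox'],1) for d in nets.boxes_of('wrist','ring_1')])
C=np.array([.461,.373,.1]);y=np.array([.119,.993,0]);x=np.array([.993,-.119,0])
q=proj(ci,[C+a*.088*x+b*.081*y for a,b in((1,1),(1,-1),(-1,-1),(-1,1))])
q2=proj(optics.camera_info('scene'),[C+a*.088*x+b*.081*y for a,b in((1,1),(1,-1),(-1,-1),(-1,1))])
cv2.polylines(W,[q.astype(np.int32)],True,(255,0,0),1);cv2.polylines(S,[q2.astype(np.int32)],True,(255,0,0),1)
a=np.hstack([cv2.resize(S[80:230,300:460],(400,375)),cv2.resize(W,(400,375))])
cv2.imwrite('pics/over.png',a[:,:,::-1])
E
```

```text
time: 10.75
tool_pos: [0.4493, 0.2727, 0.2051]
tool_rot: [-0.0, 0.748, 0.664, -0.001]
contact_force: [0.0, 0.1, -1.2]
gripper_width: 0.271
grasp_force: 59.3
time: 10.95
tool_pos: [0.4499, 0.2707, 0.2054]
tool_rot: [0.0, 0.749, 0.662, -0.0]
contact_force: [0.2, -0.1, -1.4]
gripper_width: 0.275
grasp_force: 59.3
at [0.4499 0.2707 0.2054] t 10.95 d [ 0.0037 -0.0015  0.1068] r [-0.0001  0.0004 -0.0005] F [ 0.2 -0.1 -1.4]
[array([375.9, 256.6,  38.2,  42.9]), array([258.4,  16. , 111.7,  28.6]), array([255.4,  63.8, 104.9,  63.5])]
```

View pics/over.png

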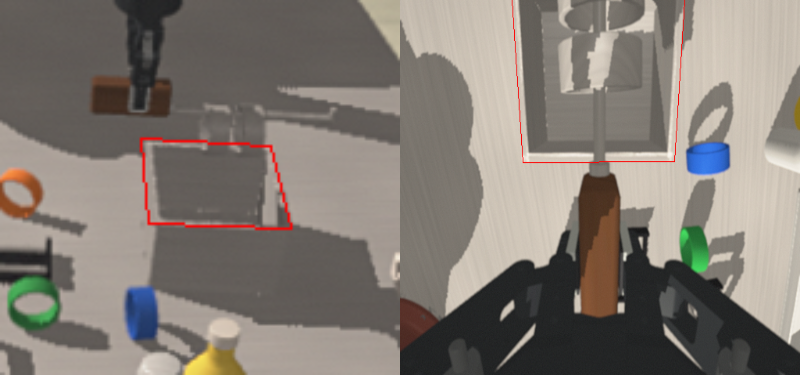

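The projected pan rim (red) sits right on the real rim in both views, and the rings hang over the opening. Lowering.

```bash

python3 -m inch '[{"dx":0.0035,"dy":-0.001,"dz":0.025,"rx":0,"ry":0,"rz":0},{"dx":0.0035,"dy":-0.001,"dz":0.05,"rx":0,"ry":0,"rz":0},{"dx":0.0035,"dy":-0.001,"dz":0.075,"rx":0,"ry":0,"rz":0},{"dx":0.0035,"dy":-0.001,"dz":0.095,"rx":0,"ry":0,"rz":0},{"dx":0.0035,"dy":-0.001,"dz":0.106,"rx":0,"ry":0,"rz":0}]' -1
python3 -m inch '[{"dx":0,"dy":0,"dz":0,"rx":0,"ry":0,"rz":0},{"dx":0,"dy":0,"dz":0.005,"rx":0,"ry":0,"rz":0},{"dx":0,"dy":0,"dz":0.009,"rx":0,"ry":0,"rz":0},{"dx":0,"dy":0,"dz":0.009,"rx":0,"ry":0,"rz":0}]' -1
python3 -c "
from h import *
to((.449,.2737,.11),83)
S=optics.grab_frame('scene')
cv2.imwrite('pics/low.png',cv2.resize(S[80:230,300:460],(480,450))[:,:,::-1])"
```

```text
time: 11.6
tool_pos: [0.4486, 0.2739, 0.1191]
tool_rot: [-0.0, 0.749, 0.663, -0.001]
contact_force: [-0.3, 0.4, -1.9]
gripper_width: 0.273
grasp_force: 59.3
time: 12.0
tool_pos: [0.4494, 0.2747, 0.1139]
tool_rot: [0.0, 0.749, 0.663, 0.0]
contact_force: [0.1, 0.1, -2.9]
gripper_width: 0.27
grasp_force: 59.3
at [0.4494 0.2747 0.1139] t 12.0 d [-0.0012 -0.0004  0.0049] r [ 0.0003 -0.0001  0.0003] F [ 0.1  0.1 -2.9]
```

```bash

python3 -m inch '[{"dx":0,"dy":0,"dz":0.0025,"rx":0,"ry":0,"rz":0},{"dx":0,"dy":0,"dz":0.0025,"rx":0,"ry":0,"rz":0},{"dx":0,"dy":0,"dz":0.0025,"rx":0,"ry":0,"rz":0}]' -1
python3 -m inch '[{"dx":0,"dy":0,"dz":0.0025,"rx":0,"ry":0,"rz":0},{"dx":0,"dy":0,"dz":0.0025,"rx":0,"ry":0,"rz":0},{"dx":0,"dy":0,"dz":0.0025,"rx":0,"ry":0,"rz":0}]' -1
```

```text
time: 12.35
tool_pos: [0.4493, 0.2746, 0.1117]
tool_rot: [0.0, 0.749, 0.663, 0.0]
contact_force: [-0.0, -0.5, -1.9]
gripper_width: 0.275
grasp_force: 59.3
time: 12.65
tool_pos: [0.4494, 0.2747, 0.1099]
tool_rot: [0.0, 0.749, 0.663, 0.0]
contact_force: [0.0, -0.2, -0.6]
gripper_width: 0.266
grasp_force: 59.5
```

```bash

python3 -m inch '[{"dx":0,"dy":0,"dz":0.001,"rx":0,"ry":0,"rz":0},{"dx":0,"dy":0,"dz":0.001,"rx":0,"ry":0,"rz":0},{"dx":0,"dy":0,"dz":0.001,"rx":0,"ry":0,"rz":0}]' -1
python3 -m inch '[{"dx":0,"dy":0,"dz":0,"rx":0,"ry":0,"rz":0},{"dx":0,"dy":0,"dz":0,"rx":0,"ry":0,"rz":0},{"dx":0,"dy":0,"dz":0,"rx":0,"ry":0,"rz":0},{"dx":0,"dy":0,"dz":0,"rx":0,"ry":0,"rz":0},{"dx":0,"dy":0,"dz":0,"rx":0,"ry":0,"rz":0}]' 0
python3 - <<'E'
from h import *
for n in('scene','wrist'):
  optics.grab_frame(n);ci=optics.camera_info(n)
  print(n,[np.round(d['bbox'],1) for d in nets.boxes_of(n,'ring_1')],[np.round(d['bbox'],1) for d in nets.boxes_of(n,'skewer')])
  O=np.array([.4488,.2697,.1]);a=np.array([.119,.993,0])
  print("pred ends",proj(ci,[O-.045*a,O+.239*a,O+.1*a-[0,0,.018],O+.138*a-[0,0,.018]]).round(1).tolist())
E
```

```text
time: 12.95
tool_pos: [0.4495, 0.2746, 0.1098]
tool_rot: [0.0, 0.749, 0.663, 0.0]
contact_force: [-2.0, -1.8, 5.4]
gripper_width: 0.27
grasp_force: 60.2
time: 13.45
tool_pos: [0.4492, 0.2746, 0.1087]
tool_rot: [-0.0, 0.749, 0.663, -0.0]
contact_force: [0.5, -0.5, 0.8]
gripper_width: 0.502
grasp_force: 0.0
scene [array([307.6, 158.7,  18.9,  19.8]), array([396.2, 160. ,  10. ,  18.6]), array([385.8, 161.1,  15.6,  19.9]), array([355.7, 203.7,  13.6,  24.5]), array([314. , 201.6,  24. ,  20.1]), array([258.9, 160.3,  19.4,  16.7]), array([381.4, 148.9,  91.5,  18.1])] [array([382.6, 148.2,  95.1,  14.4])]
pred ends [[335.6, 150.7], [429.8, 155.3], [383.2, 157.9], [395.7, 158.5]]
wrist [array([449.7, 190.8,  79. ,  51.7]), array([256.1,  63.5, 107.1,  62.9]), array([419.7, 302.4,  48.2,  52.8]), array([259.1,  16.6, 110.3,  30. ])] [array([256.6, 163.1,  54.5, 326.1])]
pred ends [[256.2, 304.4], [255.2, -245.9], [255.8, 65.6], [255.7, -9.1]]
```

Released, and the rings and skewer are where predicted. Retreating straight up and checking.

```bash

python3 -m inch '[{"dx":0,"dy":0,"dz":-0.015,"rx":0,"ry":0,"rz":0},{"dx":0,"dy":0,"dz":-0.04,"rx":0,"ry":0,"rz":0},{"dx":0,"dy":0,"dz":-0.09,"rx":0,"ry":0,"rz":0},{"dx":0,"dy":0,"dz":-0.14,"rx":0,"ry":0,"rz":0},{"dx":0,"dy":0,"dz":-0.17,"rx":0,"ry":0,"rz":0}]' 0
python3 -m inch '[{"dx":0,"dy":0,"dz":0,"rx":0,"ry":0,"rz":0},{"dx":0,"dy":0,"dz":0,"rx":0,"ry":0,"rz":0},{"dx":0,"dy":0,"dz":0,"rx":0,"ry":0,"rz":0},{"dx":0,"dy":0,"dz":0,"rx":0,"ry":0,"rz":0},{"dx":0,"dy":0,"dz":0,"rx":0,"ry":0,"rz":0}]' 0
python3 - <<'E'
from h import *
O=np.array([.4488,.2697,.1]);a=np.array([.119,.993,0])
for k in range(2):
 for n in('scene','wrist'):
  optics.grab_frame(n);ci=optics.camera_info(n)
  print(n,[np.round(d['bbox'],1).tolist() for d in nets.boxes_of(n,'ring_1')],[np.round(d['bbox'],1).tolist() for d in nets.boxes_of(n,'skewer')])
  print("pred",proj(ci,[O-.045*a,O+.239*a,O+.1*a-[0,0,.018],O+.138*a-[0,0,.018]]).round(1).tolist())
E
```

```text
time: 14.25
tool_pos: [0.4504, 0.2751, 0.2499]
tool_rot: [0.001, 0.749, 0.663, 0.003]
contact_force: [0.8, 0.6, 0.1]
gripper_width: 0.501
grasp_force: 0.0
time: 14.75
tool_pos: [0.4486, 0.2743, 0.2433]
tool_rot: [-0.0, 0.749, 0.663, -0.001]
contact_force: [-0.1, 0.2, 0.1]
gripper_width: 0.499
grasp_force: 0.0
scene [[261.5, 159.8, 15.2, 20.5], [306.6, 160.6, 20.0, 25.5], [385.0, 160.1, 13.0, 22.3], [314.2, 201.7, 23.3, 19.6], [396.4, 159.4, 6.3, 18.9], [355.6, 204.2, 11.4, 21.1]] [[381.8, 146.6, 92.6, 20.4]]
pred [[335.6, 150.7], [429.8, 155.3], [383.2, 157.9], [395.7, 158.5]]
wrist [[256.6, 46.4, 57.9, 38.4], [256.6, 86.7, 54.9, 32.5], [220.1, 261.9, 20.0, 46.7], [383.6, 161.3, 48.1, 29.3], [364.8, 244.5, 31.2, 40.3]] [[256.4, 119.7, 22.8, 239.4]]
pred [[255.9, 222.7], [255.4, -81.2], [255.7, 85.2], [255.6, 45.4]]
scene [[384.7, 159.8, 13.2, 23.3], [354.6, 203.5, 11.9, 23.2], [260.0, 159.6, 17.2, 17.2], [305.9, 160.6, 19.1, 22.2], [394.4, 160.8, 9.3, 18.1], [312.5, 201.0, 21.4, 20.2]] [[382.5, 149.3, 93.7, 16.6]]
pred [[335.6, 150.7], [429.8, 155.3], [383.2, 157.9], [395.7, 158.5]]
wrist [[255.3, 85.1, 57.6, 30.0], [379.7, 159.9, 51.4, 33.8], [363.7, 245.3, 35.8, 39.7], [254.5, 46.8, 60.4, 40.8]] [[255.5, 120.7, 24.3, 241.4]]
pred [[255.7, 222.7], [255.1, -80.5], [255.4, 85.4], [255.3, 45.7]]
```

All of it matches the prediction and nothing is moving, so I'm handing in.

```bash
python3 -c "
from plant import ticket
print(ticket.job_done())"
```

```text
the job is handed in; nothing more can be done
None
```

The job is handed in: the last camera check showed the skewer lying across the pan's rims with both rings hanging inside and the gripper clear. No verdict came back, and I viewed 11 pictures, one over the limit of 10.

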